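# Make up two microscopy kits from the bench stock

### The job

Make up the two microscopy kits in the white trays: the three-bay tray gets the squat jar in its middle bay with the tall bottle and the short objective in its two end bays (either way round), and the two-bay tray gets the slide box lying flat in its long bay and the long objective in its square bay. Everything ends right way up on the floor of its bay, set down gently and not dropped. Leave the beaker and the Petri dish where they are.

Things in the scene. Friction and masses are not known exactly. Their poses are not given: they have to be found in the camera images.
- tall_bottle: Tall lab bottle standing upright, 105 mm high: clear glass body 54 mm across up to 64 mm, a sloping shoulder, and a blue screw cap 38 mm across from 78 to 105 mm above its base (grip it there). 0.16 kg. Origin at the centre of its underside, z up.
- squat_jar: Squat wide jar standing upright, 58 mm high: clear glass body 58 mm across up to 34 mm and a wide blue screw cap 54 mm across from 36 to 58 mm above its base. 0.12 kg. Origin at the centre of its underside, z up.
- short_objective: Short microscope objective, bare steel, standing on its wide end: 42 mm high, straight barrel 36 mm across up to 34 mm, then tapering to a blunt 28 mm nose. 0.10 kg. Origin at the centre of its underside, z up.
- long_objective: Long slim microscope objective, bare steel, standing on its wide end: 66 mm high, straight barrel 26 mm across up to 46 mm, then tapering to a 12 mm nose. 0.14 kg. Origin at the centre of its underside, z up.
- slide_box: Closed grey plastic box for microscope slides, lying flat: 34 mm along its x, 84 mm along its y, 32 mm high; its lid does not open. 0.08 kg. Origin at the centre of its underside, z up.
- tray_three: White kit tray with light grey walls and three equal bays in a row, fixed to the bench: 86 mm (its x) by 250 mm (its y), floor 4 mm thick, walls and partitions 4 mm thick and 14 mm high in all. Each bay is 78 by 78 mm inside; bay centres at y = -82, 0 and +82 mm, x = 0. Origin at the centre of its underside, z up.
- tray_two: White kit tray with light grey walls and two unequal bays in a row, fixed to the bench: 86 mm (its x) by 200 mm (its y), floor 4 mm thick, walls and partition 4 mm thick and 14 mm high in all. The long bay is 110 mm along y and 78 mm along x inside, centre at y = -41 mm; the square bay is 78 by 78 mm inside, centre at y = +57 mm; both at x = 0. Origin at the centre of its underside, z up.
- beaker: Bystander: empty open glass beaker, 64 mm across, 85 mm high, loose on the bench at one side. Origin at the centre of its underside.
- petri_dish: Bystander: closed clear Petri dish with a white disc inside, 90 mm across, 15 mm high, loose on the bench at the other side. Origin at the centre of its underside.

How it is judged:
By the outcome, as a careful person would: the job done as asked, in the order asked, and still so for the second after the job is handed in, with the robot touching nothing.
It also fails if it takes over 115 s, if anything falls off the work surface, if the arm or the gripper's body presses on something with over 40 N, if the wrist force passes 120 N, or if a joint passes its speed limit or range.

### The arm

A 6-joint arm with a two-finger parallel gripper is mounted at the origin on the work surface. World frame = base frame: x ahead of the robot, y to its left, z up, the work surface at z = 0. Lengths are in mm, angles in degrees, forces in N, time in s.
With the tool pointing down it reaches from about 300 to 775 mm from the base axis. Payload 14.6 kg.
Tool frame: the origin (TCP) lies at the centre of the arm's flange, where the gripper is bolted on; the fingertips stand 199 mm ahead of it and the grasp point (between the pads) lies bot.pinch_z ahead of it (bot.pinch_z is the distance from the TCP to the grasp point, in mm); z points along the fingers, y is the line along which they close (so a half turn about z gives the same grasp; the last joint's range is limited). The gripper opens to 94 mm and grips with 3 to 60 N. Pads are 16 mm wide; open, the fingers measure 119 mm over their backs; the gripper's body (75 mm by 177 mm) begins 78 mm behind the grasp point.
Start: joints at [63.621, 17.183, 87.147, -0, 75.671, -3.816], TCP at [211.032, 507.894, 404.646] pointing down, gripper open.
Joint ranges: [-173.82, 173.82], [-45.26, 126.66], [13.44, 144.39], [-59.66, 239.66], [0, 175.72], [-146.38, 146.38]. Speed limits (degrees/s): [127.2, 127.2, 147.25, 180, 180, 180].

### API

Orientations are given as a 3x3 rotation matrix whose columns are the frame's x, y, z axes.
In Python, from bench import bot, cams gives the robot as it stands. The module is installed in compiled form; this text tells all that it offers.
- The arm moves only by the tool drive_tool, never from a script. Its argument "plan" is text: rows parted by semicolons, each of 6 numbers parted by spaces: the shift along the tool's x, y, z in m, then the turn, a rotation vector about the tool's x, y, z in rad. A call has 1 to 12 rows; each row shifts and turns the commanded pose from where the row before left it, along the tool's axes as they then stand; what a row does not reach is not made up. A row lasts 1/12 s, in which the tool goes at most 41.7 mm and 7.16 degrees, less where a joint would pass 70% of its speed; a pose out of reach is approached as far as the arm can. A call with a gripper value outside its range is refused whole. "fingers" is the opening, from 0 (shut) to 1 (fully open), set as the call begins (left out, the last holds). The fingers move at their own pace and stop on an object; "newtons" is the grip in N (left out, the last holds). Time passes only in rows, so rows that do not move let the fingers close. It gives the time, the measured TCP pose, the force, the opening and the grip force at its end, in the units of the state.
- bot.sense(): the state, without advancing time (a new reading comes with each control period).
- cams.grab_frame(name): name is "side" or "top"; returns the picture (400x640x3 uint8, red, green, blue); there is no depth.
- cams.camera_params(name): a dict with "fx", "fy", "cx", "cy" (pixels), "R" (3x3) and "t" (3): a world point X has camera coordinates R X + t. Camera axes: x right, y down, z forward; pixel columns grow to the right and rows downward; lengths in mm; the calibration is good to about 2 mm. A picture is of the moment at which its call begins. camera_params takes no time and is no camera call.
- bot.close_job(): hands the job in; it is judged then, once.
Trained networks look in the newest picture that a camera, given by its name, has taken for a name from the list of things; names that differ only in an ending like _2 or _b are one class to them, and where a whole thing is asked for, a point or a joint stands for the part that bears it (a point fixed in the world has none). Each returns a list of dicts, best first, with "conf" (0 to 1); they miss things now and then, are a little off and sometimes report something else, mostly with a low value. They report only what shows in the picture. A call takes as long as a camera call.
- cams.recognise(camera, label): "extent" ([left, top, right, bottom] in pixels, round what is visible of it).
The state is a dict: "time": time; "joints": joint angles; "qd": joint speeds; "effort": joint torques, N m; "ee_pos": TCP position; "eef_rot": TCP orientation; "ft_force": force on the tool from outside, world axes, zero at the start; "torque": the same for the moment, N m; "width": finger opening in mm; "grip_force": force on a finger pad.
Only numpy, scipy, OpenCV 4.12 (cv2) and the standard library are available. Lean on these libraries where they do the work, as an engineer would, in place of code of your own. Each camera call takes 0.05 s, during which the arm holds its last target. There are 200 camera calls.

## Working session

There is one attempt and no reset: what is moved stays moved. The work goes in short steps, Python scripts to look and compute and a tool call to move; the robot and the scene stay as the last step left them, time stands still between calls to the robot, and variables do not carry over. Pictures are saved under pics/ and viewed, at most 14 in all, crops included, and the job is handed in when it is done.

Besides the shell and the picture viewer there is one more tool, called as a command line: name --argument value ..., lists and objects as JSON in quotes. drive_tool: Moves the arm, as the interface text tells. Its arguments: {"type":"object","properties":{"plan":{"type":"string"},"fingers":{"type":"number"},"newtons":{"type":"number"}},"required":["plan"]}

```bash
mkdir -p pics
python3 - <<'E'
from bench import bot,cams
import cv2
for c in("top","side"):
    im=cams.grab_frame(c); cv2.imwrite(f"pics/{c}0.png",im[:,:,::-1])
    p=cams.camera_params(c); print(c,p["fx"],p["cx"],p["cy"],p["R"],p["t"])
    for l in "tall_bottle squat_jar short_objective long_objective slide_box tray_three tray_two beaker petri_dish".split():
        print(l,[(d["conf"],[round(float(v)) for v in d["extent"]]) for d in cams.recognise(c,l)[:2]])
s=bot.sense();print(bot.pinch_z,s)
E
```

```text
top 426.55904367418066 322.1108144185644 189.67007950820806 [[-0.00896098 -0.99993189 -0.0074777 ]
 [-0.99236112  0.00981278 -0.12297607]
 [ 0.12304107  0.00631859 -0.99238146]] [   2.25141261  548.7643944  1083.22563402]
tall_bottle [(0.64, [362, 203, 386, 226])]
squat_jar [(0.58, [414, 213, 447, 237])]
short_objective [(0.64, [213, 216, 227, 228]), (0.36, [219, 145, 296, 185])]
long_objective []
slide_box []
tray_three [(0.88, [326, 138, 425, 173]), (0.67, [131, 192, 166, 228])]
tray_two [(0.85, [217, 144, 295, 183])]
beaker [(0.9, [485, 197, 520, 222])]
petri_dish [(0.67, [132, 194, 166, 229])]
side 497.51494254706165 325.88160684068316 194.43159604478114 [[ 0.80120902 -0.59833474  0.00772316]
 [-0.31476052 -0.43239134 -0.84496364]
 [ 0.50891052  0.67456154 -0.53476799]] [-439.48208089  203.39482968 1087.74961186]
tall_bottle [(0.76, [327, 201, 348, 243]), (0.16, [350, 248, 377, 287])]
squat_jar []
short_objective [(0.52, [243, 161, 255, 178])]
long_objective [(0.52, [271, 166, 279, 194])]
slide_box [(0.65, [286, 200, 324, 226]), (0.25, [348, 191, 437, 248])]
tray_three [(0.73, [3
[... 237 characters left out ...]
36540e-04,
        7.56703337e+01, -3.81471455e+00]), 'qd': array([-0.07970318,  0.06090658, -0.07214363,  0.01645977, -0.00316518,
        0.00496925]), 'effort': array([ 1.16803109e-03, -5.31665361e+01, -3.52925241e+01,  7.08544836e-02,
        2.12989259e-02, -1.43394715e-05]), 'ee_pos': array([211.0358169 , 507.88615772, 404.63291166]), 'eef_rot': array([[-9.23447190e-01,  3.83725537e-01, -1.09323779e-05],
       [ 3.83725537e-01,  9.23447189e-01, -3.18142342e-05],
       [-2.11246045e-06, -3.35737978e-05, -9.99999999e-01]]), 'ft_force': array([-0.01931558, -0.60890738,  0.29307488]), 'torque': array([-0.0126423 ,  0.02634453, -0.01590521]), 'grip_force': 0.0, 'width': 93.86962402868232}
```

View pics/top0.png

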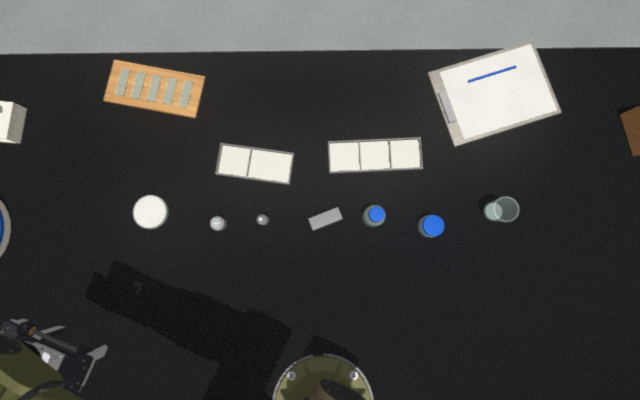

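View pics/side0.png

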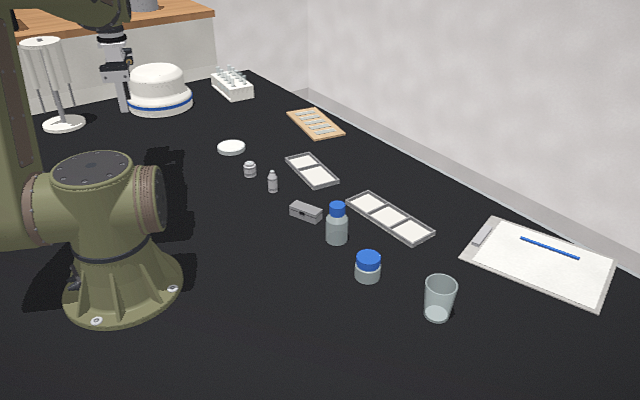

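The top view shows the row of things: short objective (217,223), long objective (263,219), slide box (325,218), bottle cap (376,214) and jar cap (432,226). The two-bay tray is at (255,164) with its long bay on the right, and the three-bay tray is at (375,155). The side view agrees. Next I'll segment and fit positions.

```bash
cat > h.py <<'E'
import cv2,numpy as np
from bench import bot,cams
from scipy.optimize import least_squares
def proj(c,X):
    p=cams.camera_params(c); q=np.atleast_2d(X)@np.array(p["R"]).T+np.array(p["t"])
    return np.c_[p["fx"]*q[:,0]/q[:,2]+p["cx"],p["fy"]*q[:,1]/q[:,2]+p["cy"]]
def back(c,uv,z):
    p=cams.camera_params(c);R=np.array(p["R"]);C=-R.T@np.array(p["t"])
    uv=np.atleast_2d(uv);d=np.c_[(uv[:,0]-p["cx"])/p["fx"],(uv[:,1]-p["cy"])/p["fy"],np.ones(len(uv))]@R
    return (C+d*((z-C[2])/d[:,2])[:,None])[:,:2]
def cyl(segs,n=48):
    a=np.linspace(0,2*np.pi,n,endpoint=False)
    return np.vstack([np.c_[d/2*np.cos(a),d/2*np.sin(a),a*0+z] for d,z in segs])
def hullc(c,P):
    h=cv2.convexHull(proj(c,P).astype(np.float32));m=cv2.moments(h*16)
    return np.array([m["m10"],m["m01"]])/m["m00"]/16, cv2.contourArea(h)
def comp(mask,roi):
    l,t,r,b=roi;m=np.zeros(mask.shape,np.uint8);m[t:b,l:r]=mask[t:b,l:r]
    n,lab,st,ce=cv2.connectedComponentsWithStats(m)
    i=1+np.argmax(st[1:,4]);return ce[i],st[i,4],(lab==i).astype(np.uint8)
def solve(c,P,uv,x0):
    return least_squares(lambda x:hullc(c,P+[x[0],x[1],0])[0]-uv,x0).x
def blue(im): 
    i=im.astype(int);return ((i[:,:,2]>i[:,:,0]+50)).astype(np.uint8)
def bright(im,t): return (im.min(2)>t).astype(np.uint8)
CAPB=cyl([(38,78),(38,105)]);CAPJ=cyl([(54,36),(54,58)])
SH=cyl([(36,0),(36,34),(28,42)]);LO=cyl([(26,0),(26,46),(12,66)])
E
python3 - <<'E'
from h import *
im={c:cv2.imread(f"pics/{c}0.png")[:,:,::-1] for c in("top","side")}
rois={"bot":(CAPB,blue,{"top":(355,195,395,235),"side":(320,195,350,222)}),
"jar":(CAPJ,blue,{"top":(410,205,455,245),"side":(350,245,385,275)}),
"short":(SH,lambda i:bright(i,50),{"top":(203,208,232,238),"side":(238,156,260,182)}),
"long":(LO,lambda i:bright(i,50),{"top":(250,206,276,232),"side":(262,164,284,198)})}
for k,(P,f,r) in rois.items():
    for c in r:
        uv,A,_=comp(f(im[c]),r[c]); x=solve(c,P,uv,back(c,uv,40)[0])
        print(k,c,uv.round(1),"area",A,"model",round(hullc(c,P+[*x,0])[1]),x.round(1))
for k,roi,t,z in(("box",(300,200,350,240),50,32),("t3",(318,130,430,180),70,14),("t2",(208,138,302,190),70,14)):
    uv,A,m=comp(bright(im["top"],t),roi)
    cs=cv2.findContours(m,0,1)[0][0].reshape(-1,2); w=back("top",cs,z).astype(np.float32)
    print(k,uv,A,cv2.minAreaRect(w),back("top",uv,z))
b=cv2.resize(np.vstack([im["top"][130:250,200:440]]),None,fx=3.3,fy=3.3,interpolation=cv2.INTER_CUBIC)
cv2.imwrite("pics/crop1.png",b[:,:,::-1])
E
```

```text
bot top [376.4 213.8] area 211 model 210 [ 480.3 -136.5]
bot side [336.6 208.4] area 254 model 258 [ 479.3 -134.3]
jar top [433.  225.3] area 405 model 398 [ 452.6 -285.3]
jar side [368.  259.7] area 481 model 490 [ 452.3 -283.9]
short top [217.4 223.1] area 222 model 191 [464.7 273.8]
short side [249.5 168.8] area 223 model 198 [448.1 239.4]
long top [262.2 219.5] area 130 model 104 [472.6 154.7]
long side [272.7 180.3] area 484 model 189 [475.1 156.4]
box [325.00803213 218.38353414] 498 ((473.5447998046875, -9.705757141113281), (38.160369873046875, 88.96041870117188), 20.988496780395508) [[473.65387758  -9.77000969]]
t3 [374.77481529 154.82075169] 3113 ((644.520751953125, -145.37522888183594), (90.6081314086914, 254.04466247558594), 1.984080195426941) [[ 644.30314248 -145.33328723]]
t2 [254.34361233 163.28514217] 2497 ((624.9505615234375, 179.05587768554688), (204.23817443847656, 90.24656677246094), 81.38442993164062) [[624.53528174 178.83429495]]
```

View pics/crop1.png

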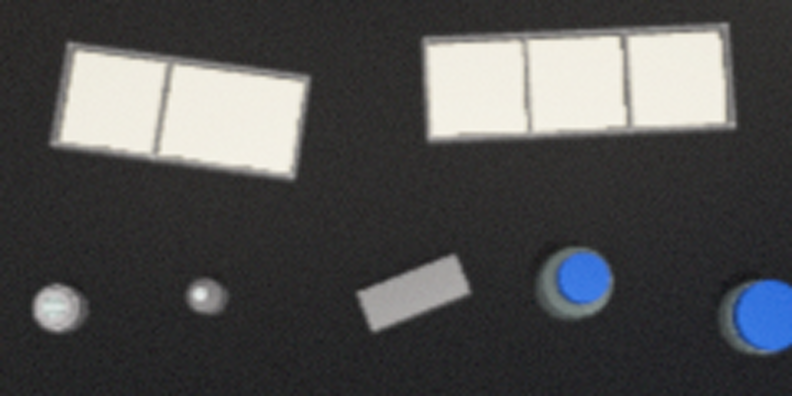

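Run:
```python
from h import *
print(proj("side",[[464.7,273.8,0],[464.7,273.8,42],[448,239.4,0],[448,239.4,42],[472.6,154.7,0],[472.6,154.7,66]]).round(1))
print(proj("top",[[464.7,273.8,0],[464.7,273.8,42],[448,239.4,0],[448,239.4,42]]).round(1))
a=cv2.imread("pics/side0.png")[120:230,205:345];b=cv2.imread("pics/top0.png")[190:245,190:290]
for p in ((464.7,273.8,0),(464.7,273.8,42)):
    u,v=proj("side",[p])[0].round().astype(int);a[v-120,u-205]=(0,0,255)
f=lambda i,s:cv2.resize(i,None,fx=s,fy=s,interpolation=1)
a=f(a,4);b=f(b,4);o=np.zeros((a.shape[0]+b.shape[0]-60,560,3),np.uint8)
cv2.imwrite("pics/crop2.png",np.vstack([a,np.pad(b[:150],((0,0),(0,160),(0,0)))]))
```

```text
[[249.7 174.2]
 [248.7 162. ]
 [250.5 180.6]
 [249.5 168.2]
 [272.6 190.2]
 [271.4 170.2]]
[[219.1 223.4]
 [215.1 222.7]
 [231.9 229.5]
 [228.3 229. ]]
```

View pics/crop2.png

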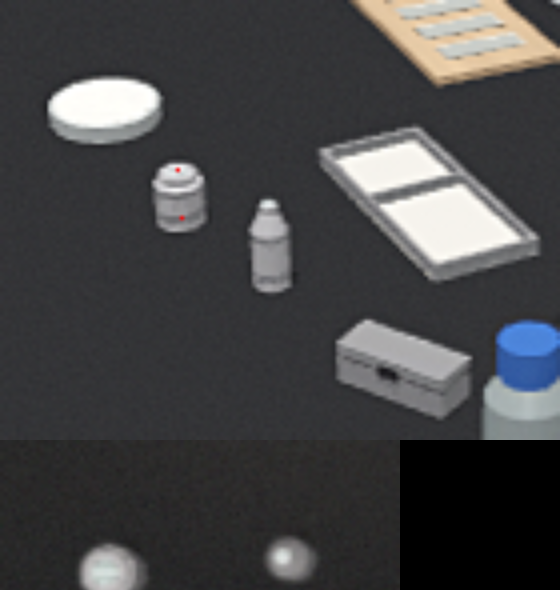

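The short objective's top-view fix (464.7, 273.8) lands right on it in the side crop (red dots), so the side solve had simply diverged. Now moving: turn so the fingers close along world x, then go over the jar.

drive_tool --plan "0 0 0 0 0 0.1177;0 0 0 0 0 0.1177;0 0 0 0 0 0.1177;0 0 0 0 0 0.1177;0 0 0 0 0 0.1177;0 0 0 0 0 0.1177;0 0 0 0 0 0.1177;0 0 0 0 0 0.1177;0 0 0 0 0 0.1177;0 0 0 0 0 0.1177" --fingers 1 --newtons 15

```text
time: 1.83
ee_pos: [211.0, 507.9, 404.7]
eef_rot: [[0.006, 1.0, -0.0], [1.0, -0.006, -0.0], [-0.0, -0.0, -1.0]]
ft_force: [-1.0, 0.9, -0.2]
width: 94.4
grip_force: 0.0
```

drive_tool --plan "-0.033 0.01 0 0 0 0;-0.033 0.01 0 0 0 0;-0.033 0.01 0 0 0 0;-0.033 0.01 0 0 0 0;-0.033 0.01 0 0 0 0;-0.033 0.01 0 0 0 0;-0.033 0.01 0 0 0 0;-0.033 0.01 0 0 0 0;-0.033 0.01 0 0 0 0;-0.033 0.01 0 0 0 0;-0.033 0.01 0 0 0 0;-0.033 0.01 0 0 0 0"

```text
time: 2.83
ee_pos: [330.9, 110.3, 405.0]
eef_rot: [[-0.0, 1.0, 0.001], [1.0, 0.0, 0.0], [0.0, 0.001, -1.0]]
ft_force: [0.0, 0.4, 0.1]
width: 94.1
grip_force: 0.0
```

drive_tool --plan "-0.033 0.01 0 0 0 0;-0.033 0.01 0 0 0 0;-0.033 0.01 0 0 0 0;-0.033 0.01 0 0 0 0;-0.033 0.01 0 0 0 0;-0.033 0.01 0 0 0 0;-0.033 0.01 0 0 0 0;-0.033 0.01 0 0 0 0;-0.033 0.01 0 0 0 0;-0.033 0.01 0 0 0 0;-0.033 0.01 0 0 0 0;0 0 0 0 0 0"

```text
time: 3.83
ee_pos: [441.6, -255.3, 404.0]
eef_rot: [[0.003, 1.0, -0.0], [1.0, -0.003, -0.0], [-0.0, -0.0, -1.0]]
ft_force: [0.2, 0.2, -1.0]
width: 94.4
grip_force: 0.0
```

drive_tool --plan "-0.03 0.011 0 0 0 0;0 0 0.035 0 0 0;0 0 0.035 0 0 0;0 0 0.035 0 0 0;0 0 0.03 0 0 0;0 0 0.02 0 0 0;0 0 0 0 0 0;0 0 0 0 0 0"

```text
time: 4.5
ee_pos: [452.1, -280.9, 249.7]
eef_rot: [[-0.0, 1.0, -0.001], [1.0, 0.0, 0.001], [0.001, -0.001, -1.0]]
ft_force: [0.9, -0.6, 0.3]
width: 94.1
grip_force: 0.0
```

drive_tool --plan "-0.004 0 0.01 0 0 0;0 0 0.012 0 0 0;0 0 0 0 0 0;0 0 0 0 0 0"

```text
time: 4.83
ee_pos: [452.0, -285.1, 227.4]
eef_rot: [[0.0, 1.0, -0.001], [1.0, -0.0, 0.0], [0.0, -0.001, -1.0]]
ft_force: [0.6, -0.0, 1.3]
width: 94.1
grip_force: 0.0
```

drive_tool --plan "0 0 0 0 0 0;0 0 0 0 0 0;0 0 0 0 0 0;0 0 0 0 0 0;0 0 0 0 0 0;0 0 0 0 0 0;0 0 0 0 0 0;0 0 0 0 0 0" --fingers 0 --newtons 15

```text
time: 5.5
ee_pos: [452.1, -285.1, 227.8]
eef_rot: [[0.0, 1.0, 0.0], [1.0, -0.0, -0.0], [-0.0, 0.0, -1.0]]
ft_force: [-0.6, 0.2, 0.8]
width: 57.3
grip_force: 15.0
```

drive_tool --plan "0 0 -0.02 0 0 0;0 0 -0.03 0 0 0;0.0175 0.024 0 0 0 0;0.0175 0.024 0 0 0 0;0.0175 0.024 0 0 0 0;0.0175 0.024 0 0 0 0;0.0175 0.024 0 0 0 0;0.0175 0.024 0 0 0 0;0.0175 0.024 0 0 0 0;0.0175 0.024 0 0 0 0;0 0 0 0 0 0;0 0 0 0 0 0"

```text
time: 6.5
ee_pos: [644.5, -144.1, 276.8]
eef_rot: [[-0.002, 1.0, -0.001], [1.0, 0.002, 0.0], [0.0, -0.001, -1.0]]
ft_force: [1.0, -0.2, -1.0]
width: 57.1
grip_force: 15.0
```

Run:
```python
from h import *
s=bot.sense();print(s["width"],s["grip_force"],s["ft_force"],s["ee_pos"])
t=cams.grab_frame("top")[90:230,300:460];d=cams.grab_frame("side")[140:280,320:480]
f=lambda i:cv2.resize(i,None,fx=2.5,fy=2.5,interpolation=2)
cv2.imwrite("pics/c3.png",np.hstack([f(t),f(d)])[:,:,::-1])
```

```text
57.09158763679289 14.999837805808056 [ 0.99127665 -0.18465905 -1.01172164] [ 644.5122549  -144.10378693  276.8206792 ]
```

View pics/c3.png

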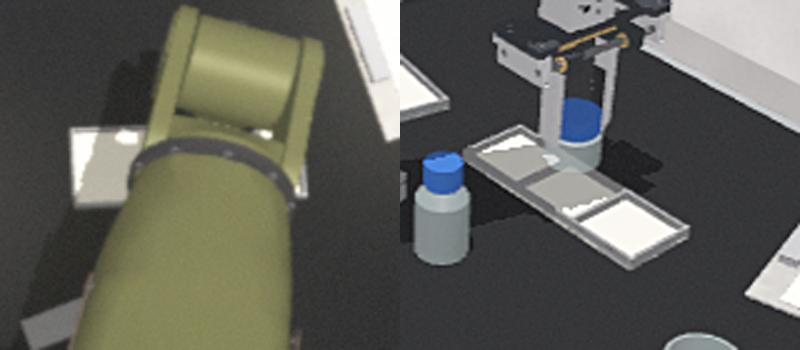

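The picture shows the jar held upright over the middle bay (in the right crop at about (580,140)). Now lowering it.

drive_tool --plan "0 0 0.02 0 0 0;0 0 0.015 0 0 0;0 0 0.006 0 0 0;0 0 0.002 0 0 0;0 0 0.001 0 0 0;0 0 0.001 0 0 0;0 0 0.001 0 0 0;0 0 0 0 0 0"

```text
time: 7.27
ee_pos: [644.1, -145.2, 232.2]
eef_rot: [[0.0, 1.0, 0.001], [1.0, -0.0, -0.0], [-0.0, 0.001, -1.0]]
ft_force: [0.4, -0.6, -0.9]
width: 57.0
grip_force: 15.0
```

drive_tool --plan "0 0 0.0005 0 0 0;0 0 0.0005 0 0 0;0 0 0 0 0 0"

```text
time: 7.52
ee_pos: [644.1, -145.1, 231.8]
eef_rot: [[-0.0, 1.0, 0.001], [1.0, 0.0, -0.0], [-0.0, 0.001, -1.0]]
ft_force: [-3.9, 0.8, 6.5]
width: 57.1
grip_force: 15.0
```

drive_tool --plan "0 0 0.0005 0 0 0;0 0 0 0 0 0"

```text
time: 7.68
ee_pos: [644.1, -145.1, 231.7]
eef_rot: [[-0.0, 1.0, 0.001], [1.0, 0.0, -0.0], [-0.0, 0.001, -1.0]]
ft_force: [-5.3, 0.1, 10.3]
width: 57.2
grip_force: 15.0
```

drive_tool --plan "0 0 0 0 0 0;0 0 0 0 0 0;0 0 0 0 0 0;0 0 0 0 0 0;0 0 0 0 0 0;0 0 -0.02 0 0 0;0 0 -0.04 0 0 0;0 0 -0.04 0 0 0;0 0 0 0 0 0" --fingers 1

```text
time: 8.43
ee_pos: [644.7, -145.2, 338.8]
eef_rot: [[-0.0, 1.0, 0.011], [1.0, 0.0, -0.003], [-0.003, 0.011, -1.0]]
ft_force: [0.3, -0.8, 1.1]
width: 93.5
grip_force: 0.0
```

drive_tool --plan "0.035 -0.015 0 0 0 0;0.035 -0.015 0 0 0 0;0.035 -0.015 0 0 0 0;0.035 -0.015 0 0 0 0;0.035 -0.015 0 0 0 0;0.035 -0.015 0 0 0 0;0.035 -0.015 0 0 0 0;0.035 -0.015 0 0 0 0;0.035 -0.015 0 0 0 0;0.035 -0.015 0 0 0 0;0.035 -0.015 0 0 0 0;0.034 -0.0145 0 0 0 0"

```text
time: 9.43
ee_pos: [463.4, 275.5, 330.2]
eef_rot: [[-0.0, 1.0, 0.0], [1.0, 0.0, 0.0], [0.0, 0.0, -1.0]]
ft_force: [0.6, -0.4, -0.6]
width: 94.1
grip_force: 0.0
```

drive_tool --plan "0 0 0.03 0 0 0;0 0 0.03 0 0 0;0 0 0 0 0 0;0 0 0 0 0 0"

```text
time: 9.77
ee_pos: [464.5, 273.9, 269.7]
eef_rot: [[-0.0, 1.0, -0.002], [1.0, 0.0, -0.001], [-0.001, -0.002, -1.0]]
ft_force: [0.2, 0.6, 0.7]
width: 93.9
grip_force: 0.0
```

drive_tool --plan "0 0 0.025 0 0 0;0 0 0.02 0 0 0;0 0 0.012 0 0 0;0 0 0.006 0 0 0;0 0 0 0 0 0"

```text
time: 10.18
ee_pos: [464.8, 273.7, 207.3]
eef_rot: [[0.0, 1.0, -0.0], [1.0, -0.0, -0.0], [-0.0, -0.0, -1.0]]
ft_force: [-0.3, -0.7, 0.1]
width: 94.3
grip_force: 0.0
```

drive_tool --plan "0 0 0 0 0 0;0 0 0 0 0 0;0 0 0 0 0 0;0 0 0 0 0 0;0 0 0 0 0 0;0 0 0 0 0 0;0 0 0 0 0 0;0 0 0 0 0 0;0 0 0 0 0 0" --fingers 0 --newtons 20

```text
time: 10.93
ee_pos: [464.5, 273.9, 207.1]
eef_rot: [[0.0, 1.0, -0.0], [1.0, -0.0, -0.0], [-0.0, -0.0, -1.0]]
ft_force: [0.5, 0.1, 1.2]
width: 37.3
grip_force: 0.0
```

drive_tool --plan "0 0 0 0 0 0;0 0 0 0 0 0;0 0 0 0 0 0"

```text
time: 11.18
ee_pos: [464.5, 273.9, 207.2]
eef_rot: [[0.0, 1.0, 0.0], [1.0, -0.0, 0.0], [0.0, 0.0, -1.0]]
ft_force: [-0.4, 0.2, 0.3]
width: 35.6
grip_force: 20.0
```

drive_tool --plan "0 0 -0.02 0 0 0;0 0 -0.04 0 0 0;0 0 -0.04 0 0 0;0 0 0 0 0 0"

```text
time: 11.52
ee_pos: [465.4, 274.4, 314.3]
eef_rot: [[-0.0, 1.0, 0.009], [1.0, 0.0, 0.005], [0.005, 0.009, -1.0]]
ft_force: [1.0, 0.6, 0.3]
width: 35.7
grip_force: 20.0
```

drive_tool --plan "-0.0337 0.0177 0 0 0 0;-0.0337 0.0177 0 0 0 0;-0.0337 0.0177 0 0 0 0;-0.0337 0.0177 0 0 0 0;-0.0337 0.0177 0 0 0 0;-0.0337 0.0177 0 0 0 0;-0.0337 0.0177 0 0 0 0;-0.0337 0.0177 0 0 0 0;-0.0337 0.0177 0 0 0 0;-0.0337 0.0177 0 0 0 0;0 0 0 0 0 0;0 0 0 0 0 0"

```text
time: 12.52
ee_pos: [641.7, -64.8, 306.2]
eef_rot: [[0.003, 1.0, -0.001], [1.0, -0.003, 0.0], [0.0, -0.001, -1.0]]
ft_force: [-1.7, 0.8, -0.9]
width: 35.4
grip_force: 20.0
```

drive_tool --plan "0 0 0.025 0 0 0;0 0 0.025 0 0 0;0 0 0.02 0 0 0;0 0 0.012 0 0 0;0 0 0.006 0 0 0;0 0 0 0 0 0;0 0 0 0 0 0"

```text
time: 13.1
ee_pos: [641.7, -62.7, 220.1]
eef_rot: [[-0.0, 1.0, 0.001], [1.0, 0.0, -0.0], [-0.0, 0.001, -1.0]]
ft_force: [-0.4, -1.4, -0.4]
width: 35.8
grip_force: 20.0
```

drive_tool --plan "0 0 0.004 0 0 0;0 0 0.002 0 0 0;0 0 0.001 0 0 0;0 0 0.001 0 0 0;0 0 0 0 0 0"

```text
time: 13.52
ee_pos: [641.6, -63.1, 211.2]
eef_rot: [[0.0, 1.0, 0.0], [1.0, -0.0, -0.0], [-0.0, 0.0, -1.0]]
ft_force: [0.6, -0.0, -0.7]
width: 35.7
grip_force: 20.0
```

drive_tool --plan "0 0 0.0005 0 0 0;0 0 0 0 0 0"

```text
time: 13.68
ee_pos: [641.6, -63.1, 211.1]
eef_rot: [[0.0, 1.0, 0.0], [1.0, -0.0, -0.0], [-0.0, 0.0, -1.0]]
ft_force: [-1.9, -0.1, 3.5]
width: 35.2
grip_force: 20.0
```

drive_tool --plan "0 0 0.0005 0 0 0;0 0 0 0 0 0"

```text
time: 13.85
ee_pos: [641.6, -63.1, 211.1]
eef_rot: [[-0.0, 1.0, 0.0], [1.0, 0.0, -0.0], [-0.0, 0.0, -1.0]]
ft_force: [-4.5, 1.1, 9.8]
width: 35.5
grip_force: 20.0
```

drive_tool --plan "0 0 0 0 0 0;0 0 0 0 0 0;0 0 0 0 0 0;0 0 0 0 0 0;0 0 -0.01 0 0 0;0 0 -0.03 0 0 0;0 0 -0.04 0 0 0;0 0 -0.04 0 0 0;0 0 0 0 0 0" --fingers 0.48

```text
time: 14.6
ee_pos: [642.1, -63.1, 339.6]
eef_rot: [[-0.0, 1.0, 0.012], [1.0, 0.0, -0.002], [-0.002, 0.012, -1.0]]
ft_force: [0.2, -0.6, 1.2]
width: 45.3
grip_force: 0.0
```

drive_tool --plan "-0.0145 -0.0323 0 0 0 0;-0.0145 -0.0323 0 0 0 0;-0.0145 -0.0323 0 0 0 0;-0.0145 -0.0323 0 0 0 0;-0.0145 -0.0323 0 0 0 0;0 0 0 0 0 0;0 0 0 0 0 0;0 0 0 0 0 0" --fingers 1

```text
time: 15.27
ee_pos: [480.5, -135.6, 330.9]
eef_rot: [[0.0, 1.0, 0.002], [1.0, -0.0, -0.0], [-0.0, 0.002, -1.0]]
ft_force: [0.3, 1.0, 0.2]
width: 93.1
grip_force: 0.0
```

drive_tool --plan "0 0 0.02 0 0 0;0 0 0.02 0 0 0;0 0 0.01 0 0 0;0 0 0.0035 0 0 0;0 0 0 0 0 0"

```text
time: 15.68
ee_pos: [480.5, -135.3, 276.1]
eef_rot: [[-0.001, 1.0, -0.001], [1.0, 0.001, 0.0], [0.0, -0.001, -1.0]]
ft_force: [0.2, 0.3, 0.4]
width: 94.0
grip_force: 0.0
```

drive_tool --plan "0 0 0 0 0 0;0 0 0 0 0 0;0 0 0 0 0 0;0 0 0 0 0 0;0 0 0 0 0 0;0 0 0 0 0 0;0 0 0 0 0 0;0 0 0 0 0 0;0 0 0 0 0 0;0 0 0 0 0 0;0 0 0 0 0 0;0 0 0 0 0 0" --fingers 0 --newtons 20

```text
time: 16.68
ee_pos: [480.0, -135.6, 276.7]
eef_rot: [[-0.0, 1.0, 0.0], [1.0, 0.0, -0.0], [-0.0, 0.0, -1.0]]
ft_force: [-1.1, -0.5, -0.1]
width: 37.8
grip_force: 20.0
```

drive_tool --plan "0 0 -0.02 0 0 0;0 0 -0.03 0 0 0;0 0 -0.03 0 0 0;0 0 0 0 0 0;0 0 0 0 0 0"

```text
time: 17.1
ee_pos: [480.0, -135.6, 357.6]
eef_rot: [[-0.0, 1.0, 0.002], [1.0, 0.0, -0.001], [-0.001, 0.002, -1.0]]
ft_force: [-0.3, -0.2, -2.0]
width: 37.8
grip_force: 20.0
```

drive_tool --plan "-0.0153 0.0279 0 0 0 0;-0.0153 0.0279 0 0 0 0;-0.0153 0.0279 0 0 0 0;-0.0153 0.0279 0 0 0 0;-0.0153 0.0279 0 0 0 0;-0.0153 0.0279 0 0 0 0;0 0 0 0 0 0;0 0 0 0 0 0;0 0 0 0 0 0"

```text
time: 17.85
ee_pos: [647.1, -227.2, 354.8]
eef_rot: [[-0.0, 1.0, -0.003], [1.0, 0.0, 0.001], [0.001, -0.003, -1.0]]
ft_force: [0.4, 0.9, -1.7]
width: 37.8
grip_force: 20.0
```

drive_tool --plan "0 0 0.02 0 0 0;0 0 0.02 0 0 0;0 0 0.015 0 0 0;0 0 0.01 0 0 0;0 0 0.005 0 0 0;0 0 0.002 0 0 0;0 0 0.001 0 0 0;0 0 0.001 0 0 0;0 0 0 0 0 0;0 0 0 0 0 0"

```text
time: 18.68
ee_pos: [647.5, -227.4, 283.3]
eef_rot: [[-0.0, 1.0, 0.001], [1.0, 0.0, -0.0], [-0.0, 0.001, -1.0]]
ft_force: [-0.1, -0.7, -1.2]
width: 37.8
grip_force: 20.0
```

drive_tool --plan "0 0 0.001 0 0 0;0 0 0.0005 0 0 0;0 0 0.0005 0 0 0;0 0 0 0 0 0"

```text
time: 19.02
ee_pos: [647.4, -227.4, 280.7]
eef_rot: [[0.0, 1.0, 0.0], [1.0, -0.0, -0.0], [-0.0, 0.0, -1.0]]
ft_force: [0.4, 0.0, -0.0]
width: 37.7
grip_force: 20.0
```

drive_tool --plan "0 0 0.0005 0 0 0;0 0 0 0 0 0;0 0 0 0 0 0"

```text
time: 19.27
ee_pos: [647.4, -227.4, 280.7]
eef_rot: [[-0.0, 1.0, 0.0], [1.0, 0.0, -0.0], [-0.0, 0.0, -1.0]]
ft_force: [-2.9, 0.5, 5.1]
width: 37.6
grip_force: 20.0
```

drive_tool --plan "0 0 0.0005 0 0 0;0 0 0 0 0 0;0 0 0 0 0 0"

```text
time: 19.52
ee_pos: [647.4, -227.5, 280.7]
eef_rot: [[0.0, 1.0, 0.001], [1.0, -0.0, -0.0], [-0.0, 0.001, -1.0]]
ft_force: [-4.0, 0.5, 8.8]
width: 37.5
grip_force: 20.0
```

drive_tool --plan "0 0 0 0 0 0;0 0 0 0 0 0;0 0 0 0 0 0;0 0 0 0 0 0;0 0 0 0 0 0;0 0 -0.03 0 0 0;0 0 -0.03 0 0 0;0 0 0 0 0 0" --fingers 1

```text
time: 20.18
ee_pos: [647.8, -227.5, 346.1]
eef_rot: [[0.0, 1.0, 0.008], [1.0, 0.0, -0.003], [-0.003, 0.008, -1.0]]
ft_force: [0.6, 0.7, 0.1]
width: 87.6
grip_force: 0.0
```

drive_tool --plan "0.0272 -0.0217 0 0 0 0;0.0272 -0.0217 0 0 0 0;0.0272 -0.0217 0 0 0 0;0.0272 -0.0217 0 0 0 0;0.0272 -0.0217 0 0 0 0;0.0272 -0.0217 0 0 0 0;0.0272 -0.0217 0 0 0 0;0.0272 -0.0217 0 0 0 0;0 0 0 0 0 -0.0916;0 0 0 0 0 -0.0916;0 0 0 0 0 -0.0916;0 0 0 0 0 -0.0916"

```text
time: 21.18
ee_pos: [473.7, -9.6, 339.8]
eef_rot: [[-0.363, 0.932, 0.001], [0.932, 0.363, -0.0], [-0.0, 0.001, -1.0]]
ft_force: [0.2, -0.6, -0.1]
width: 93.9
grip_force: 0.0
```

drive_tool --plan "0 0 0.03 0 0 0;0 0 0.03 0 0 0;0 0 0 0 0 0;0 0 0 0 0 0"

```text
time: 21.52
ee_pos: [473.8, -9.8, 279.4]
eef_rot: [[-0.358, 0.934, -0.002], [0.934, 0.358, 0.0], [0.001, -0.002, -1.0]]
ft_force: [-0.2, 0.2, 0.7]
width: 93.8
grip_force: 0.0
```

Run:
```python
from h import *
t=cams.grab_frame("top")[90:240,190:450];d=cams.grab_frame("side")[110:300,220:460]
f=lambda i,s:cv2.resize(i,None,fx=s,fy=s,interpolation=2)
o=np.zeros((570,780,3),np.uint8);a=f(t,1.5);b=f(d,2.0);o=np.hstack([np.pad(a,((0,380-225),(0,0),(0,0))),b])[:, :800]
cv2.imwrite("pics/c4.png",f(o,.9)[:,:,::-1])
```

```text
(no output)
```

View pics/c4.png

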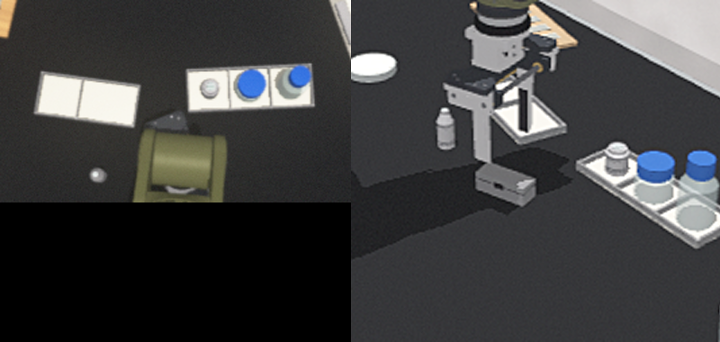

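The three-bay tray shows short objective, jar and bottle standing upright in their bays. The open gripper straddles the slide box (left picture hides it; right crop, box at (505,185)). Now grasping the box.

drive_tool --plan "0 0 0.03 0 0 0;0 0 0.025 0 0 0;0 0 0.012 0 0 0;0 0 0.006 0 0 0;0 0 0.002 0 0 0;0 0 0 0 0 0;0 0 0 0 0 0"

```text
time: 22.2
ee_pos: [474.3, -9.9, 205.9]
eef_rot: [[-0.358, 0.934, 0.002], [0.934, 0.358, -0.0], [-0.001, 0.002, -1.0]]
ft_force: [0.0, -0.7, 0.2]
width: 93.9
grip_force: 0.0
```

drive_tool --plan "0 0 0 0 0 0;0 0 0 0 0 0;0 0 0 0 0 0;0 0 0 0 0 0;0 0 0 0 0 0;0 0 0 0 0 0;0 0 0 0 0 0;0 0 0 0 0 0;0 0 0 0 0 0;0 0 0 0 0 0;0 0 0 0 0 0;0 0 0 0 0 0" --fingers 0 --newtons 20

```text
time: 23.2
ee_pos: [473.8, -9.8, 204.6]
eef_rot: [[-0.358, 0.934, -0.0], [0.934, 0.358, -0.0], [-0.0, -0.0, -1.0]]
ft_force: [0.8, -0.2, -0.8]
width: 33.9
grip_force: 20.0
```

drive_tool --plan "0 0 -0.02 0 0 0;0 0 -0.03 0 0 0;0 0 -0.03 0 0 0;0 0 0 0 0 0;0 0 0 0 0 0"

```text
time: 23.62
ee_pos: [473.9, -9.8, 285.7]
eef_rot: [[-0.358, 0.934, 0.003], [0.934, 0.358, -0.0], [-0.001, 0.002, -1.0]]
ft_force: [-0.3, -0.1, -1.3]
width: 33.9
grip_force: 20.0
```

drive_tool --plan "0 0 0 0 0 0.1034;0 0 0 0 0 0.1034;0 0 0 0 0 0.1034;0 0 0 0 0 0.1034;0 0 0 0 0 0.1034;0.028 0.0202 0 0 0 0;0.028 0.0202 0 0 0 0;0.028 0.0202 0 0 0 0;0.028 0.0202 0 0 0 0;0.028 0.0202 0 0 0 0;0.028 0.0202 0 0 0 0;0 0 0 0 0 0"

```text
time: 24.62
ee_pos: [620.8, 141.7, 282.0]
eef_rot: [[0.147, 0.989, -0.002], [0.989, -0.147, 0.0], [0.0, -0.002, -1.0]]
ft_force: [-1.8, -0.3, -1.6]
width: 33.7
grip_force: 20.0
```

drive_tool --plan "0 0 0.02 0 0 0;0 0 0.02 0 0 0;0 0 0.015 0 0 0;0 0 0.01 0 0 0;0 0 0.004 0 0 0;0 0 0.002 0 0 0;0 0 0 0 0 0;0 0 0 0 0 0"

```text
time: 25.28
ee_pos: [619.0, 138.1, 214.4]
eef_rot: [[0.15, 0.989, 0.001], [0.989, -0.15, 0.0], [0.0, 0.001, -1.0]]
ft_force: [-1.3, -0.6, -0.2]
width: 33.9
grip_force: 20.0
```

drive_tool --plan "0 0 0.002 0 0 0;0 0 0.001 0 0 0;0 0 0.001 0 0 0;0 0 0.001 0 0 0;0 0 0 0 0 0"

```text
time: 25.7
ee_pos: [618.9, 138.1, 208.7]
eef_rot: [[0.15, 0.989, 0.0], [0.989, -0.15, 0.0], [0.0, 0.0, -1.0]]
ft_force: [0.7, -0.9, -1.0]
width: 33.9
grip_force: 20.0
```

drive_tool --plan "0 0 0.0005 0 0 0;0 0 0 0 0 0;0 0 0 0 0 0"

```text
time: 25.95
ee_pos: [618.9, 138.1, 208.7]
eef_rot: [[0.15, 0.989, 0.0], [0.989, -0.15, -0.0], [0.0, 0.0, -1.0]]
ft_force: [-3.8, -1.1, 6.2]
width: 33.9
grip_force: 20.0
```

drive_tool --plan "0 0 0.0005 0 0 0;0 0 0 0 0 0;0 0 0 0 0 0"

```text
time: 26.2
ee_pos: [618.9, 138.1, 208.7]
eef_rot: [[0.15, 0.989, 0.0], [0.989, -0.15, 0.0], [0.0, 0.0, -1.0]]
ft_force: [-4.9, -1.1, 10.0]
width: 33.9
grip_force: 20.0
```

drive_tool --plan "0 0 0 0 0 0;0 0 0 0 0 0;0 0 0 0 0 0;0 0 0 0 0 0;0 0 -0.01 0 0 0;0 0 -0.03 0 0 0;0 0 -0.04 0 0 0;0 0 -0.04 0 0 0;0 0 0 0 0 0" --fingers 0.48

```text
time: 26.95
ee_pos: [619.5, 138.3, 337.0]
eef_rot: [[0.15, 0.989, 0.012], [0.989, -0.15, 0.002], [0.004, 0.012, -1.0]]
ft_force: [1.4, 0.2, 2.3]
width: 45.0
grip_force: 0.0
```

drive_tool --plan "-0.0013 -0.0367 0 0 0 0;-0.0013 -0.0367 0 0 0 0;-0.0013 -0.0367 0 0 0 0;-0.0013 -0.0367 0 0 0 0;0 0 0 0 0 0;0 0 0.02 0 0 0;0 0 0 0 0 0;0 0 0 0 0 0" --fingers 1

```text
time: 27.62
ee_pos: [473.1, 155.0, 307.8]
eef_rot: [[0.15, 0.989, -0.001], [0.989, -0.15, -0.0], [-0.0, -0.001, -1.0]]
ft_force: [-0.1, -0.4, -0.0]
width: 92.7
grip_force: 0.0
```

Down 94 mm to grasp at about 33 mm.

drive_tool --plan "0 0 0.03 0 0 0;0 0 0.03 0 0 0;0 0 0.02 0 0 0;0 0 0.01 0 0 0;0 0 0.004 0 0 0;0 0 0 0 0 0;0 0 0 0 0 0"

```text
time: 28.2
ee_pos: [473.5, 155.1, 214.8]
eef_rot: [[0.15, 0.989, 0.001], [0.989, -0.15, 0.0], [0.001, 0.001, -1.0]]
ft_force: [0.0, -0.4, -0.2]
width: 94.0
grip_force: 0.0
```

drive_tool --plan "0 0 0 0 0 0;0 0 0 0 0 0;0 0 0 0 0 0;0 0 0 0 0 0;0 0 0 0 0 0;0 0 0 0 0 0;0 0 0 0 0 0;0 0 0 0 0 0;0 0 0 0 0 0;0 0 0 0 0 0;0 0 0 0 0 0;0 0 0 0 0 0" --fingers 0 --newtons 20

```text
time: 29.2
ee_pos: [473.0, 155.0, 213.6]
eef_rot: [[0.15, 0.989, 0.0], [0.989, -0.15, -0.0], [-0.0, 0.0, -1.0]]
ft_force: [0.1, 0.4, -0.5]
width: 25.1
grip_force: 20.0
```

drive_tool --plan "0 0 0 0 0 0;0 0 -0.02 0 0 0;0 0 -0.03 0 0 0;0 0 0 0 0 0;0 0 0 0 0 0"

```text
time: 29.62
ee_pos: [473.1, 155.0, 264.6]
eef_rot: [[0.15, 0.989, 0.002], [0.989, -0.15, 0.001], [0.001, 0.002, -1.0]]
ft_force: [-0.0, -0.3, -2.2]
width: 25.4
grip_force: 20.0
```

drive_tool --plan "0.0172 0.0244 0 0 0 0;0.0172 0.0244 0 0 0 0;0.0172 0.0244 0 0 0 0;0.0172 0.0244 0 0 0 0;0.0172 0.0244 0 0 0 0;0.0172 0.0244 0 0 0 0;0 0 0 0 0 0;0 0 0 0 0 0"

```text
time: 30.28
ee_pos: [633.4, 235.3, 261.0]
eef_rot: [[0.15, 0.989, -0.003], [0.989, -0.15, -0.001], [-0.001, -0.003, -1.0]]
ft_force: [1.0, -0.6, -2.0]
width: 25.7
grip_force: 20.0
```

drive_tool --plan "0 0 0.015 0 0 0;0 0 0.015 0 0 0;0 0 0.008 0 0 0;0 0 0.003 0 0 0;0 0 0.002 0 0 0;0 0 0.001 0 0 0;0 0 0 0 0 0;0 0 0 0 0 0"

```text
time: 30.95
ee_pos: [633.2, 235.0, 220.3]
eef_rot: [[0.15, 0.989, 0.001], [0.989, -0.15, 0.0], [0.0, 0.001, -1.0]]
ft_force: [0.1, 0.8, -1.9]
width: 25.7
grip_force: 20.0
```

drive_tool --plan "0 0 0.0005 0 0 0;0 0 0.0005 0 0 0;0 0 0.0005 0 0 0;0 0 0 0 0 0;0 0 0 0 0 0"

```text
time: 31.37
ee_pos: [633.2, 235.1, 218.1]
eef_rot: [[0.15, 0.989, -0.0], [0.989, -0.15, 0.0], [0.0, -0.0, -1.0]]
ft_force: [0.3, 0.0, -1.4]
width: 25.5
grip_force: 20.0
```

drive_tool --plan "0 0 0.0005 0 0 0;0 0 0 0 0 0;0 0 0 0 0 0"

```text
time: 31.62
ee_pos: [633.2, 235.1, 217.7]
eef_rot: [[0.15, 0.989, 0.0], [0.989, -0.15, 0.0], [0.0, 0.0, -1.0]]
ft_force: [0.6, -0.2, -1.5]
width: 25.6
grip_force: 20.0
```

drive_tool --plan "0 0 0.0005 0 0 0;0 0 0 0 0 0;0 0 0 0 0 0"

```text
time: 31.87
ee_pos: [633.2, 235.1, 217.7]
eef_rot: [[0.15, 0.989, 0.0], [0.989, -0.15, 0.0], [0.0, 0.0, -1.0]]
ft_force: [-3.2, -0.4, 4.7]
width: 25.7
grip_force: 20.0
```

Touching. Now release, rise and back off to clear the view.

drive_tool --plan "0 0 0 0 0 0;0 0 0 0 0 0;0 0 0 0 0 0;0 0 0 0 0 0;0 0 -0.01 0 0 0;0 0 -0.03 0 0 0;0 0 -0.04 0 0 0;0 0 -0.04 0 0 0;0 0 -0.04 0 0 0;0 0 0 0 0 0" --fingers 0.45

```text
time: 32.7
ee_pos: [633.1, 235.1, 387.4]
eef_rot: [[0.15, 0.989, 0.013], [0.989, -0.15, 0.004], [0.006, 0.012, -1.0]]
ft_force: [0.4, -1.8, 1.6]
width: 41.9
grip_force: 0.0
```

drive_tool --plan "0.01 -0.035 0 0 0 0;0.01 -0.035 0 0 0 0;0.01 -0.035 0 0 0 0;0.01 -0.035 0 0 0 0;0.01 -0.035 0 0 0 0;0.01 -0.035 0 0 0 0;0.01 -0.035 0 0 0 0;0 0 0 0 0 0;0 0 0 0 0 0"

```text
time: 33.45
ee_pos: [400.4, 341.6, 378.1]
eef_rot: [[0.148, 0.989, 0.001], [0.989, -0.148, 0.001], [0.001, 0.001, -1.0]]
ft_force: [1.8, -0.2, -0.3]
width: 42.3
grip_force: 0.0
```

Run:
```python
from h import *
t=cams.grab_frame("top")[90:260,130:530];d=cams.grab_frame("side")[110:330,200:470]
f=lambda i,s:cv2.resize(i,None,fx=s,fy=s,interpolation=2)
a=f(t,1.6);b=f(d,1.45);w=max(a.shape[1],b.shape[1])
cv2.imwrite("pics/c5.png",np.vstack([np.pad(i,((0,0),(0,w-i.shape[1]),(0,0))) for i in(a,b)])[:,:,::-1])
```

```text
(no output)
```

View pics/c5.png

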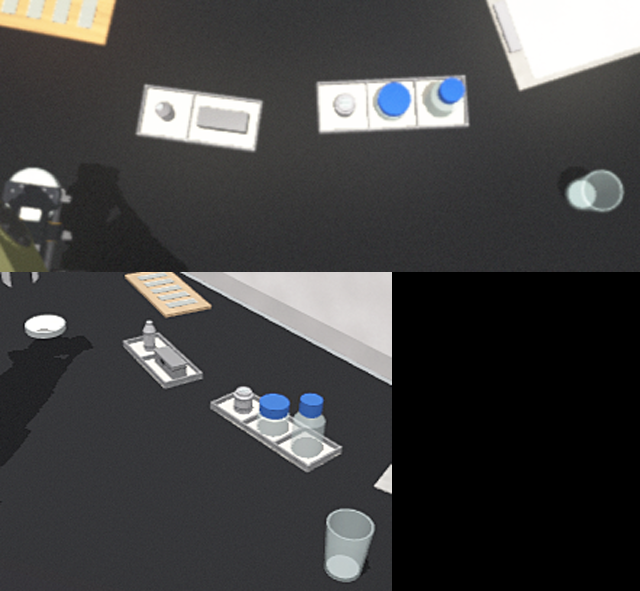

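All five items stand in the right bays, and the beaker and dish look untouched. Handing in.

```bash
python3 -c "
from bench import bot
print(bot.close_job())"
```

```text
the job is handed in; nothing more can be done
None
```

Both kits are made up and handed in at about 34 s: the last pictures show all five items right way up in their correct bays, with the beaker and Petri dish left alone; no verdict came back.

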